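Shut the disc-ended valve under the sliding cover

ROBOT

A 6-joint arm with a two-finger parallel gripper is mounted at the origin on a cart in front of the work surface, level with it; the furniture and walls round the work are solid. World frame = base frame: x ahead of the robot, y to its left, z up, the work surface at z = 0. Lengths are in m, angles in rad, forces in N, time in s.
With the tool pointing down it reaches from about 0.35 to 0.8 m from the base axis. Payload 7.3 kg.
Tool frame: the origin (TCP) lies between the finger pads; the fingertips stand 25 mm ahead of it and the grasp point (between the pads) lies 6 mm ahead of it (r.tip_extent is the distance from the TCP to the fingertips, in m); z points along the fingers, y is the direction in which the jaws open and shut (so a half turn about z gives the same grasp; the last joint's range is limited). The gripper opens to 85 mm and grips with 20 to 120 N. Pads are 22 mm wide; open, the fingers measure 114 mm over their backs; the gripper's body (76 mm by 85 mm) begins 54 mm behind the grasp point. The pads swing forward as they close: fully open they stand 13 mm farther back than shut.
Start: joints at [0.958, 0.342, 1.524, -0, 1.275, -0.146], TCP at [0.236, 0.469, 0.256] pointing down, gripper open.
Joint ranges: [-2.53, 2.53], [-0.77, 2.02], [0.04, 2.7], [-1, 4.14], [0.28, 2.66], [-3.11, 3.11]. Speed limits (rad/s): [2.57, 2.57, 3.14, 3.14, 3.14, 3.14].

INTERFACE

Orientations are given as a unit quaternion [x, y, z, w].
In Python, from workcell import r, command_gripper, optics gives the robot as it stands. The module is installed in compiled form; this text tells all that it offers. Calls block until the motion is done:
- r.reach(position, orientation): joint-space move of the TCP to a pose.
- r.move_straight(position, orientation=None, speed=0.15, max_force=None): straight line of the TCP; orientation=None keeps the orientation; speed is the mean speed in m/s. With max_force (N) it stops when the force on the tool has changed by that much, and returns True; else False.
- r.movej(angles): joint-space move.
- command_gripper(opening, force=None): finger opening in m; force is the grip in N (None keeps the last); returns when the fingers have stopped.
- r.hold(seconds).
- r.solve_ik(position, orientation): joint angles nearest the present ones, or None.
- r.read_state(): the state.
- optics.get_image(name): name is "scene" or "top" or "wrist"; returns (picture, depth): 480x640x3 uint8, red, green, blue; 480x640 float32, m along the optical axis (not along the pixel's ray), 0 where there is no reading.
- optics.camera_model(name): a dict with "K" (3x3 intrinsics, pixels), "k1" (the pictures are not rectified: a ray, as slopes to the right and down, at radius r is drawn at 1 + k1 r^2 times it, then the intrinsics apply), "R" (3x3) and "t" (3): a world point X has camera coordinates R X + t; the wrist camera has in their place "tool_from_camera" (4x4, takes a point from camera to tool coordinates, whose origin is the TCP and whose axes are the flange's). Camera axes: x right, y down, z forward; pixel columns grow to the right and rows downward; lengths in m; the calibration is good to about 2 mm. A picture is of the moment at which its call begins: read the wrist's pose just before it. camera_model takes no time and is no camera call.
A pose or a line that the arm cannot do raises r.PlanningError and nothing moves.
- r.finish_job(): hands the job in, once; it reports no verdict.
The state is a dict: "time_s": time; "joint_positions": joint angles; "dq": joint speeds; "tau": joint torques, N m; "eef_pos": TCP position; "eef_rot": TCP orientation; "contact_force": force on the tool from outside, world axes, zero at the start; "torque": the same for the moment, N m; "grip_width": finger opening in m.
Only numpy, scipy, OpenCV 4.12 (cv2) and the standard library are available. Lean on these libraries where they do the work, as an engineer would, in place of code of your own. Each camera call takes 0.05 s, during which the arm holds its last target.

TASK

Push the plywood cover of the bench's air-valve box all the way to the right, onto the decked half of the box, so that the two valve handles under it are revealed. Then push the handle that ends in a round disc a quarter turn clockwise until it is shut against its stop, and come away. Only push with the fingers: the cover stays flat in its guides and is not lifted, the plain straight handle stays open as it is, and the things standing around stay where they are.

Things in the scene. Friction and masses are not known exactly. Their poses are not given: they have to be found in the camera images.
- valve_box: Fixed wooden box 206 (x) x 260 (y) x 60 mm. Origin: centre of underside, 19 mm above the bench (on low planks); x points away from the robot, y left. Open pocket x -89..89, y 6..120 mm, floor z 6 mm, holds the valves; the rest (y below 6 mm) is decked at z 60 mm. The cover lies on top at z 60 mm; guide strips along x sides and stops at both y ends (inner faces y -126 and +126 mm) rise to z 68 mm.
- cover: Loose plywood cover 192 (x) x 124 (y) x 6 mm, 0.25 to 0.45 kg, on the box, 1.5 mm play in the guides; axes as the box's. Origin: centre of underside. A dark wooden cleat across its middle (100 mm along x, 16 mm along y, from 6 to 30 mm above the origin) is pushed on its left (+y) face. Starts over the pocket, at box y about +60 mm; all the way right, at the stop, it is at box y -64 mm.
- marked_pivot (a point): Turning axis of the disc-ended steel handle, at the handle's mid height, 46 mm above the box's underside. In the box at y +28 mm and x either -39 or +33 mm (the plain valve has the other place); axes parallel to the box's. Come in low: a fixed lamp beam hangs 0.66 m above the bench between the robot and the box, and a forearm can strike it.
- marked_tip (a point): Centre of the disc that ends the marked handle, 34 mm from the pivot axis; turns with the handle, its y axis pointing outward along it. Disc 24 mm across, 8 mm thick (42 to 50 mm above the box's underside); the arm between hub and disc is 12 mm wide. The handle reaches 46 mm from the pivot.
- marked_handle (a joint): Turn of the disc-ended handle, rad, clockwise from above: 0 = open (pointing to the box's +y, along the pipe), 1.571 = shut at its stop (pointing to the box's +x, across the pipe). Stays where it is left; friction about 0.08 N m, so 2.4 N at the disc. Starts at 0 to 0.2.
- plain_pivot (a point): Pivot of the other valve, 46 mm above the box's underside; axes parallel to the box's. Its steel handle is a plain straight bar, 46 mm from the pivot to its end, 12 mm wide, 8 mm thick.
- plain_handle (a joint): Turn of the plain straight handle, same sense and stiffness; starts open at 0 to 0.15 and must stay there.
- cork_block: Bystander: cork block 60x105x35 mm, right of the box; origin at its underside.
- filler_jar: Bystander: round jar, 66 mm wide, 57 mm high, right of the box; origin at its underside.
- plane_scraper: Bystander: grey metal scraper block 30x70x15 mm, left of the box; origin at its underside.
- screwdriver: Bystander: screwdriver 211 mm long, lying on the planks in front of the box; origin at its underside.
- pencil: Bystander: carpenter's pencil 155 mm long, behind the box; origin at its underside.

How it is judged:
By the outcome, as a careful person would: the job done as asked, in the order asked, and still so for the second after the job is handed in, with the robot touching nothing.
It also fails if it takes over 42 s, if anything falls off the work surface, if the arm or the gripper's body presses on something with over 40 N, if the wrist force passes 120 N, or if a joint passes its speed limit or range.

## Working session

There is one attempt and no reset: what is moved stays moved. The work goes in short steps, each a Python script; the robot and the scene stay as the last script left them, time stands still between calls to the robot, and variables do not carry over. Pictures are saved under pics/ and viewed, and the job is handed in when it is done.

```bash
mkdir -p pics; ls; python3 - <<'E'
from workcell import r, command_gripper, optics
import cv2, numpy as np
for n in ["scene","top"]:
    p,d=optics.get_image(n); cv2.imwrite(f"pics/{n}0.png",p[:,:,::-1]); np.save(f"pics/{n}0_d.npy",d); np.save(f"pics/{n}0.npy",p)
    m=optics.camera_model(n); print(n,m)
    print((d==0).mean())
s=r.read_state(); print(s); print(optics.camera_model("wrist"), r.tip_extent)
E
```

```text
pics
scene {'K': array([[551.92823267,   0.        , 314.56338997],
       [  0.        , 551.92823267, 233.99460242],
       [  0.        ,   0.        ,   1.        ]]), 'k1': -0.0925057468416835, 'R': array([[ 0.84554437, -0.53362366, -0.01733492],
       [-0.29940173, -0.44702929, -0.84292551],
       [ 0.44205578,  0.71792103, -0.53775095]]), 't': array([-0.48953417,  0.11466894,  1.28502878])}
0.004124348958333334
top {'K': array([[483.93388899,   0.        , 321.37000088],
       [  0.        , 483.93388899, 243.51203155],
       [  0.        ,   0.        ,   1.        ]]), 'k1': 0.03441296237012497, 'R': array([[-0.0287618 , -0.99928139,  0.02468713],
       [-0.99367456,  0.02590091, -0.10927032],
       [ 0.10855238, -0.02767378, -0.99370546]]), 't': array([-0.23150524,  0.427766  ,  0.97857542])}
0.004176432291666666
{'time_s': 0.1, 'joint_positions': array([ 9.57987815e-01,  3.42663492e-01,  1.52489783e+00, -8.95477099e-06,
        1.27540789e+00, -1.45995086e-01]), 'dq': array([ 1.31284808e-03, -9.46870248e-04, -5.02815848e-04,  2.27555127e-05,
       -1.01730363e-03, -
[... 301 characters left out ...]
': array([-0.33163571,  0.17539941,  0.89912204]), 'torque': array([ 0.00592319,  0.052128  , -0.00650818]), 'grip_width': 0.08575582724584954}
{'K': array([[431.86186664,   0.        , 320.27510942],
       [  0.        , 431.86186664, 241.90508949],
       [  0.        ,   0.        ,   1.        ]]), 'k1': -0.07565577808861869, 'tool_from_camera': array([[ 5.49177144e-04, -9.57568233e-01, -2.88206138e-01,
         7.31369268e-02],
       [ 9.99999180e-01,  1.92397645e-04,  1.26625624e-03,
         1.69830891e-04],
       [-1.15707657e-03, -2.88206597e-01,  9.57567553e-01,
        -1.17224253e-01],
       [ 0.00000000e+00,  0.00000000e+00,  0.00000000e+00,
         1.00000000e+00]])} 0.025
```

View pics/scene0.png

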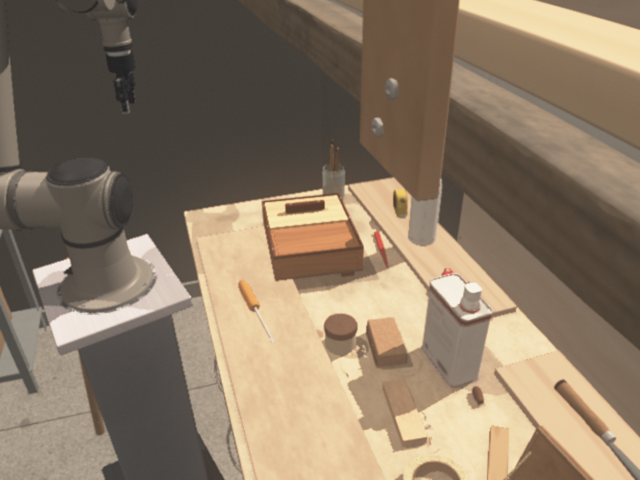

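View pics/top0.png

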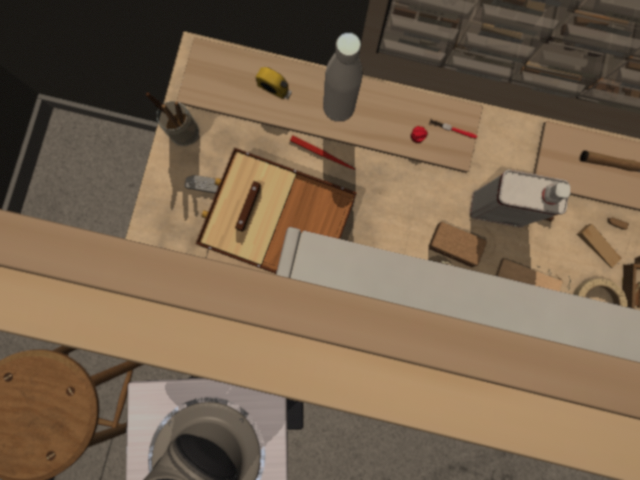

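The scene view shows the box at about (312,235), with the light cover over its left half and the cleat at (305,206). In the top view the box spans (200,150)-(355,270) and the cleat is at (248,206). The lamp beam hides the box's near right corner. Next I'll write the ray-casting helpers and measure.

```bash
cat > h.py <<'E'
import numpy as np, cv2
from scipy.spatial.transform import Rotation as Rn
from workcell import r, command_gripper, optics
def undist(m,px):
    px=np.atleast_2d(np.asarray(px,float)); K=m["K"]
    d=(px-[K[0,2],K[1,2]])/[K[0,0],K[1,1]]
    s=d.copy()
    for _ in range(20):
        s=d/(1+m["k1"]*(s**2).sum(1,keepdims=True))
    return np.c_[s,np.ones(len(s))]
def cam_pose(m,st=None):
    if "R" in m: return m["R"].T, -m["R"].T@m["t"]
    T=m["tool_from_camera"]; Rw=Rn.from_quat(st["eef_rot"]).as_matrix()
    return Rw@T[:3,:3], Rw@T[:3,3]+np.asarray(st["eef_pos"])
def rays(m,px,st=None):
    Rc,c=cam_pose(m,st); return c, undist(m,px)@Rc.T
def onplane(m,px,z,st=None):
    c,d=rays(m,px,st); return c+d*((z-c[2])/d[:,2])[:,None]
def project(m,X,st=None):
    Rc,c=cam_pose(m,st); p=(np.atleast_2d(X)-c)@Rc; s=p[:,:2]/p[:,2:]
    s=s*(1+m["k1"]*(s**2).sum(1,keepdims=True)); K=m["K"]
    return s*[K[0,0],K[1,1]]+[K[0,2],K[1,2]]
def cloud(m,d,st=None):
    v,u=np.mgrid[0:480,0:640]; Rc,c=cam_pose(m,st)
    P=(undist(m,np.c_[u.ravel(),v.ravel()])*d.reshape(-1,1))@Rc.T+c
    return P.reshape(480,640,3)
def triang(views):  # list of (c,dir)
    A=0;b=0
    for c,d in views:
        d=d/np.linalg.norm(d); M=np.eye(3)-np.outer(d,d); A=A+M; b=b+M@c
    X=np.linalg.solve(A,b)
    return X,[np.linalg.norm((np.eye(3)-np.outer(d,d)/(d@d))@(X-c)) for c,d in views]
def snap(n,name):
    st=r.read_state(); p,d=optics.get_image(n)
    cv2.imwrite(f"pics/{name}.png",p[:,:,::-1]); np.savez(f"pics/{name}.npz",p=p,d=d,pos=st["eef_pos"],rot=st["eef_rot"])
    return p,d,st
E
python3 - <<'E'
from h import *
for n in ["top","scene"]:
    m=optics.camera_model(n); d=np.load(f"pics/{n}0_d.npy"); p=np.load(f"pics/{n}0.npy"); P=cloud(m,d)
    pts={"top":[(248,206),(222,200),(310,215),(150,220),(300,180),(340,330),(300,300),(450,310)],"scene":[(305,207),(285,222),(315,240),(340,320),(390,335),(260,300),(410,120),(400,60),(440,130)]}[n]
    print("cam",cam_pose(m)[1])
    for q in pts: print(n,q,p[q[1],q[0]],P[q[1],q[0]].round(3))
    c=p[0:300,:400] if n=="top" else p[180:300,220:400]
    cv2.imwrite(f"pics/{n}0z.png",cv2.resize(p[130:290,170:380] if n=="top" else p[180:290,240:380],None,fx=3.7 if n=="top" else 5,fy=3.7 if n=="top" else 5,interpolation=cv2.INTER_CUBIC)[:,:,::-1])
E
```

```text
cam [ 0.312175   -0.21533752  1.02487307]
top (248, 206) [68 36 22] [ 0.488 -0.103  0.11 ]
top (222, 200) [185 158 107] [ 0.506 -0.049  0.084]
top (310, 215) [135  83  46] [ 0.473 -0.221  0.081]
top (150, 220) [170 142 110] [ 0.484  0.118 -0.002]
top (300, 180) [126  79  44] [ 0.544 -0.203  0.08 ]
top (340, 330) [155 124  94] [ 0.294 -0.232  0.758]
top (300, 300) [151 119  89] [ 0.311 -0.21   0.758]
top (450, 310) [162 152 137] [ 0.301 -0.311  0.694]
cam [-0.11979946 -1.13251582  0.77919679]
scene (305, 207) [88 63 49] [ 0.489 -0.102  0.096]
scene (285, 222) [245 227 173] [ 0.418 -0.124  0.088]
scene (315, 240) [220 150 102] [ 0.442 -0.222  0.08 ]
scene (340, 320) [146 110  88] [ 0.349 -0.459  0.055]
scene (390, 335) [217 168 126] [ 0.42  -0.529  0.034]
scene (260, 300) [230 199 157] [ 0.265 -0.277  0.019]
scene (410, 120) [105  82  62] [ 0.037 -0.96   0.691]
scene (400, 60) [109  86  67] [ 0.039 -0.948  0.715]
scene (440, 130) [111  88  67] [ 0.04  -0.976  0.691]
```

View pics/top0z.png

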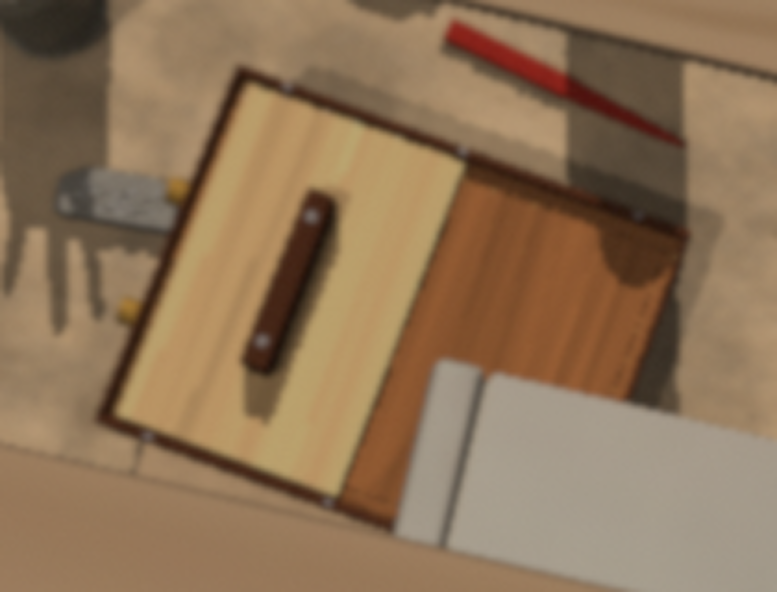

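View pics/scene0z.png

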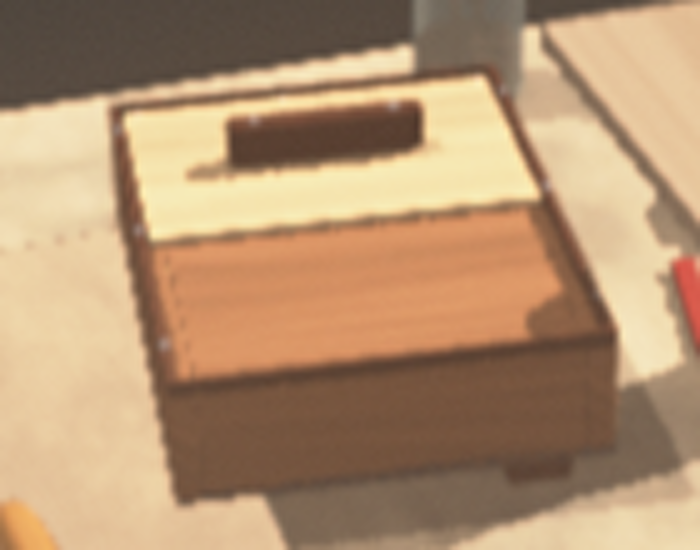

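Both crops show the whole light cover, so I can take its four corners in each view. I'll get them from colour masks and triangulate.

```bash
cat > fit0.py <<'E'
from h import *
C={}
for n,seed in [("top",(222,200)),("scene",(285,222))]:
    p=np.load(f"pics/{n}0.npy"); m=optics.camera_model(n)
    up=cv2.resize(p,None,fx=4,fy=4,interpolation=cv2.INTER_CUBIC)
    # light yellowish cover, dark cleat closed; 
    lab=cv2.cvtColor(up,cv2.COLOR_RGB2LAB).astype(int)
    s=lab[seed[1]*4,seed[0]*4]
    mk=((abs(lab[...,0]-s[0])<45)&(lab[...,2]>s[2]-16)&(lab[...,1]<s[1]+9)).astype(np.uint8)
    x0,x1,y0,y1=(190,310,140,280) if n=="top" else (250,365,185,240)
    roi=np.zeros_like(mk); roi[y0*4:y1*4,x0*4:x1*4]=1; mk&=roi
    mk=cv2.morphologyEx(mk,cv2.MORPH_OPEN,np.ones((7,7),np.uint8))
    nl,L,S,_=cv2.connectedComponentsWithStats(mk); l=L[seed[1]*4,seed[0]*4]; mk=(L==l).astype(np.uint8)
    h=cv2.convexHull(cv2.findContours(mk,0,2)[0][0])
    for e in np.linspace(2,60,59):
        q=cv2.approxPolyDP(h,e,True)
        if len(q)==4: break
    q=(q[:,0]+.5)/4-.5
    # onto plane .085
    W=onplane(m,q,.085)
    C[n]=(q,W); print(n,e,l,S[l]); print(np.c_[q,W].round(3))
    vis=up.copy(); cv2.polylines(vis,[np.int32(q*4)],True,(255,0,0),2); cv2.imwrite(f"pics/{n}0fit.png",vis[y0*4-60:y1*4+60,x0*4-60:x1*4+60,::-1])
E
python3 fit0.py
```

```text
top 5.0 3 [  808   613   372   441 84760]
[[ 2.37125e+02  1.52875e+02  6.00000e-01 -8.00000e-02  8.50000e-02]
 [ 2.94375e+02  1.74125e+02  5.54000e-01 -1.92000e-01  8.50000e-02]
 [ 2.60625e+02  2.62875e+02  3.80000e-01 -1.23000e-01  8.50000e-02]
 [ 2.01625e+02  2.41375e+02  4.25000e-01 -9.00000e-03  8.50000e-02]]
scene 12.0 5 [ 1060   783   328   129 21534]
[[ 3.46375e+02  2.16375e+02  5.59000e-01 -1.81000e-01  8.50000e-02]
 [ 2.70125e+02  2.27375e+02  3.78000e-01 -1.22000e-01  8.50000e-02]
 [ 2.64625e+02  2.03125e+02  4.23000e-01 -9.00000e-03  8.50000e-02]
 [ 3.36125e+02  1.95375e+02  5.99000e-01 -7.80000e-02  8.50000e-02]]
```

The two views agree to within a few mm at z = 0.085. Next: triangulate the corners, map the beam, and fit the arm's link lengths from IK so I can check forearm clearance.

```bash
cat > k.py <<'E'
from h import *
exec(open('fit0.py').read().replace('print(','(lambda *a:None)('))
mt,ms=optics.camera_model("top"),optics.camera_model("scene")
a,b=C["top"],C["scene"]
for i in range(4):
    j=np.argmin(np.linalg.norm(b[1]-a[1][i],axis=1))
    v=[]
    for m,q in((mt,a[0][i]),(ms,b[0][j])):
        c,d=rays(m,[q]); v.append((c,d[0]))
    X,e=triang(v); print("corner",X.round(4),np.round(e,4))
Pt=cloud(mt,np.load("pics/top0_d.npy")); Ps=cloud(ms,np.load("pics/scene0_d.npy"))
P=Pt.reshape(-1,3); P=P[(P[:,2]>.55)&(P[:,2]<.95)&(np.load("pics/top0_d.npy").ravel()>0)]
for y in np.arange(-.7,.5,.1):
    s=P[abs(P[:,1]-y)<.03]
    if len(s): print("beam y%.1f x %.3f..%.3f z %.3f..%.3f n%d"%(y,s[:,0].min(),s[:,0].max(),s[:,2].min(),s[:,2].max(),len(s)))
print("corner px", Pt[194,354].round(3), onplane(mt,[(355,193.5)],.087).round(3))
# kinematics
from scipy.optimize import least_squares
D=[];rows=[]
for x in (.4,.5,.6,.7):
  for z in (.1,.2,.3):
    for tilt in (0,.3):
      R=Rn.from_euler('y',tilt)*Rn.from_quat([0,1,0,0]) 
      q=r.solve_ik([x,0,z],R.as_quat())
      if q is not None: rows.append((x,z,tilt,*q))
rows=np.array(rows); print(len(rows)); print(rows[:6].round(3))
x,z=rows[:,0],rows[:,1]; q2,q3,q5=rows[:,4],rows[:,5],rows[:,7]
def f(p,ret=0):
    L1,L2,e,Lt,h,o=p; a=q2+q3; t=a+q5
    X=o+L1*np.sin(q2)+L2*np.sin(a)+e*np.cos(a)+Lt*np.sin(t)
    Z=h+L1*np.cos(q2)+L2*np.cos(a)-e*np.sin(a)+Lt*np.cos(t)
    return np.r_[X-x,Z-z]
s=least_squares(f,[.45,.4,0,.25,.2,0]); print(s.x.round(4),abs(s.fun).max())
print((q2+q3+q5)[:4])
E
python3 k.py
```

```text
corner [ 0.5986 -0.0794  0.0859] [0.001 0.001]
corner [ 0.5519 -0.1919  0.0928] [0.0006 0.0006]
corner [ 0.3792 -0.1222  0.0851] [0.0011 0.0011]
corner [ 0.4242 -0.0089  0.0846] [0.0011 0.0011]
beam y-0.5 x 0.605..0.612 z 0.550..0.553 n31
beam y-0.4 x 0.204..0.315 z 0.691..0.761 n10609
beam y-0.3 x 0.220..0.342 z 0.691..0.761 n17689
beam y-0.2 x 0.247..0.360 z 0.688..0.761 n15407
beam y-0.1 x 0.273..0.359 z 0.733..0.761 n13147
corner px [ 0.512 -0.309  0.086] [[ 0.512 -0.311  0.087]]
24
[[ 0.4    0.1    0.    -0.192  0.343  2.056 -0.     0.743 -1.763]
 [ 0.4    0.1    0.3   -0.158  0.485  1.845 -0.052  1.108 -1.699]
 [ 0.4    0.2    0.    -0.192  0.177  1.926 -0.     1.039 -1.763]
 [ 0.4    0.2    0.3   -0.158  0.341  1.734 -0.048  1.363 -1.712]
 [ 0.4    0.3    0.    -0.192  0.072  1.75  -0.     1.32  -1.763]
 [ 0.4    0.3    0.3   -0.158  0.245  1.574 -0.047  1.619 -1.724]]
[0.5032 0.3784 0.0453 0.2914 0.2267 0.0075] 0.0009513656037799523
[3.14159265 3.43860848 3.14159265 3.4382967 ]
```

```bash
python3 - <<'E'
from h import *
mt,ms=optics.camera_model("top"),optics.camera_model("scene")
dt=np.load("pics/top0_d.npy");P=cloud(mt,dt)
for u in range(20,640,60):
    col=P[:,u]; ok=(dt[:,u]>0)&(col[:,2]>.6)&(col[:,2]<.8); v=np.where(ok)[0]
    if len(v): print(u, v.min(),col[v.min()].round(3), v.max(),col[v.max()].round(3), "zs",np.unique(col[v][:,2].round(2)))
ds=np.load("pics/scene0_d.npy");P=cloud(ms,ds)
for v in (20,60,100,140,160,180,190):
    row=P[v]; ok=(ds[v]>0)&(ds[v]<.9)&(np.arange(640)>330)&(np.arange(640)<470); u=np.where(ok)[0]
    if len(u): print("sc",v,u.min(),row[u.min()].round(3),u.max(),row[u.max()].round(3), row[(u.min()+u.max())//2].round(3))
E
```

```text
20 215 [ 0.361 -0.06   0.758] 335 [ 0.295 -0.048  0.733] zs [0.73 0.74 0.76]
80 228 [ 0.353 -0.091  0.757] 349 [ 0.286 -0.082  0.735] zs [0.73 0.74 0.76]
140 242 [ 0.345 -0.123  0.756] 363 [ 0.277 -0.117  0.736] zs [0.73 0.74 0.76]
200 257 [ 0.336 -0.156  0.757] 377 [ 0.268 -0.151  0.734] zs [0.73 0.74 0.76]
260 271 [ 0.327 -0.188  0.756] 391 [ 0.259 -0.185  0.733] zs [0.73 0.74 0.76]
320 235 [ 0.354 -0.224  0.694] 406 [ 0.249 -0.22   0.734] zs [0.69 0.7  0.73 0.74 0.76]
380 249 [ 0.344 -0.265  0.693] 420 [ 0.24  -0.254  0.736] zs [0.69 0.7  0.73 0.74 0.76]
440 263 [ 0.333 -0.306  0.695] 434 [ 0.232 -0.288  0.736] zs [0.69 0.7  0.73 0.74 0.76]
500 277 [ 0.322 -0.347  0.694] 450 [ 0.222 -0.323  0.735] zs [0.69 0.7  0.74 0.76]
560 291 [ 0.311 -0.387  0.693] 465 [ 0.213 -0.356  0.735] zs [0.69 0.7  0.74 0.76]
620 306 [ 0.3   -0.427  0.694] 479 [ 0.205 -0.389  0.736] zs [0.69 0.7  0.74 0.76]
sc 20 331 [ 0.096 -0.809  0.703] 469 [ 0.046 -0.979  0.736] [ 0.04  -0.945  0.731]
sc 60 331 [ 0.087 -0.822  0.68 ] 469 [ 0.045 -0.983  0.722] [ 0.039 -0.948  0.715]
sc 100 358 [ 0.075 -0.87   0.668] 469 [ 0.05  -0.981  0.704] [ 0.037 -0.961  0.701]
sc 140 360 [ 0.051 -0.905  0.659] 469 [ 0.043 -0.989  0.691] [ 0.035 -0.965  0.684]
sc 160 377 [ 0.045 -0.928  0.658] 469 [ 0.043 -0.99   0.682] [ 0.034 -0.973  0.678]
sc 180 396 [ 0.039 -0.95   0.657] 469 [ 0.042 -0.993  0.674] [ 0.04  -0.974  0.667]
sc 190 406 [ 0.037 -0.961  0.657] 469 [ 0.041 -0.994  0.671] [ 0.042 -0.975  0.662]
```

```bash
cat > arm.py <<'E'
import numpy as np
L1,L2,e,Lt,h0,o=0.5032,0.3784,0.0453,0.2914,0.2267,0.0075
def axis(q,n=15):
    """in-plane (s,z) points: shoulder, elbow, forearm start, wrist"""
    q2,a=q[1],q[1]+q[2]
    E=np.array([o+L1*np.sin(q2),h0+L1*np.cos(q2)])
    F=E+e*np.array([np.cos(a),-np.sin(a)])
    W=F+L2*np.array([np.sin(a),np.cos(a)])
    return E,F,W
def clear(q):
    """distance of beam (n.p .297-.40, z .657+) from the axis lines (elbow->wrist both with & without offset)"""
    E,F,W=axis(q); S=np.array([o,h0]); best=9
    c=1.0
    for A,B in((S,E),(E,W),(F,W),(E,F)):
        for t in np.linspace(0,1,60):
            P=A+t*(B-A); dx=max(.297-P[0]*c,0,P[0]*c-.40); dz=max(.657-P[1],0,P[1]-.757)
            best=min(best,np.hypot(dx,dz))
    return best
E
python3 - <<'E'
from h import *; from arm import *
yaw=np.deg2rad(-21.6); ey=np.array([-np.sin(yaw),np.cos(yaw)]); ex=np.array([np.cos(yaw),np.sin(yaw)]); O=np.array([.4677,-.1568])
def ori(yawtool,tilt,dirv):
    # tool down, tool x along heading yawtool; then tilt so that fingers point back to robot
    R0=Rn.from_euler('z',yawtool)*Rn.from_euler('x',np.pi)
    ax=np.cross([dirv[0],dirv[1],0],[0,0,1]);
    return (Rn.from_rotvec(-ax/np.linalg.norm(ax)*tilt)*R0)
for name,b,z in(("start push",(0,.085),.115),("end push",(0,-.04),.115),("above",(0,.085),.2),("handle near",(-.06,.06),.075),("handle far",(.067,.05),.075),("h2",(0.01,.06),.075)):
    p=O+b[0]*ex+b[1]*ey; u=p/np.linalg.norm(p)
    for tilt in (-.3,0,.3,.6):
        for k in(0,1):
            R=ori(yaw+np.pi/2+np.pi*k,tilt,u); q=r.solve_ik([*p,z],R.as_quat())
            if q is None: print(name,tilt,k,None); continue
            E,F,W=axis(q); print(name,p.round(3),tilt,k,"toolz",R.as_matrix()[:,2].round(2),"q",np.round(q,2),"E",E.round(3),"W",W.round(3),"clr %.3f"%clear(q))
E
```

```text
start push [ 0.499 -0.078] -0.3 0 toolz [ 0.29 -0.05 -0.96] q [-0.34  0.37  2.    0.12  0.48 -0.06] E [0.188 0.696] W [0.419 0.393] clr 0.063
start push [ 0.499 -0.078] -0.3 1 toolz [ 0.29 -0.05 -0.96] q [-0.34  0.37  2.    0.12  0.48  3.08] E [0.188 0.696] W [0.419 0.393] clr 0.063
start push [ 0.499 -0.078] 0 0 toolz [ 0. -0. -1.] q [-0.31  0.47  1.77 -0.    0.91  0.07] E [0.235 0.675] W [0.505 0.406] clr 0.031
start push [ 0.499 -0.078] 0 1 toolz [-0.  0. -1.] q [-0.31  0.47  1.77 -0.    0.91 -3.07] E [0.235 0.675] W [0.505 0.406] clr 0.031
start push [ 0.499 -0.078] 0.3 0 toolz [-0.29  0.05 -0.96] q [-0.28  0.62  1.53 -0.04  1.29  0.11] E [0.298 0.638] W [0.591 0.394] clr 0.019
start push [ 0.499 -0.078] 0.3 1 toolz [-0.29  0.05 -0.96] q [-0.28  0.62  1.53 -0.04  1.29 -3.03] E [0.298 0.638] W [0.591 0.394] clr 0.019
start push [ 0.499 -0.078] 0.6 0 toolz [-0.56  0.09 -0.83] q [-0.27  0.78  1.31 -0.06  1.65  0.12] E [0.362 0.583] W [0.668 0.356] clr 0.074
start push [ 0.499 -0.078] 0.6 1 toolz [-0.56  0.09 -0.83] q [-0.27  0.78  1.31 -0.06  1.65 -3.02] E [0.362 0.583] W [0.668 0.3
[... 4194 characters left out ...]
.68 ] W [0.424 0.353] clr 0.048
h2 [ 0.499 -0.105] 0 0 toolz [ 0. -0. -1.] q [-0.36  0.54  1.79 -0.    0.82  0.02] E [0.266 0.659] W [0.51  0.366] clr 0.023
h2 0 1 None
h2 [ 0.499 -0.105] 0.3 0 toolz [-0.29  0.06 -0.96] q [-0.34  0.68  1.55 -0.04  1.22  0.06] E [0.322 0.619] W [0.596 0.354] clr 0.038
h2 [ 0.499 -0.105] 0.3 1 toolz [-0.29  0.06 -0.96] q [-0.34  0.68  1.55 -0.04  1.22 -3.08] E [0.322 0.619] W [0.596 0.354] clr 0.038
h2 [ 0.499 -0.105] 0.6 0 toolz [-0.55  0.12 -0.83] q [-0.32  0.84  1.31 -0.06  1.59  0.08] E [0.382 0.562] W [0.673 0.317] clr 0.095
h2 [ 0.499 -0.105] 0.6 1 toolz [-0.55  0.12 -0.83] q [-0.32  0.84  1.31 -0.06  1.59 -3.07] E [0.382 0.562] W [0.673 0.317] clr 0.095
```

The beam is about 0.297–0.364 m out along its normal, with its underside at z≈0.657. The lamp slab at y<-0.2 extends that to 0.40. Leaning the tool back (fingertips pointing away from the robot) keeps the elbow on the robot's side of the beam. I'll go low at the left first, then sweep in by rotating the base.

```bash
cat >> h.py <<'E'
YAW=np.deg2rad(-22.05); O=np.array([.4660,-.1562])
EX=np.array([np.cos(YAW),np.sin(YAW)]); EY=np.array([-np.sin(YAW),np.cos(YAW)])
def bw(x,y): return O+x*EX+y*EY
def wb(p): d=np.asarray(p)[...,:2]-O; return np.stack([d@EX,d@EY],-1)
def ori(ang,tilt,about=None):
    """tool down; tool x at heading ang in the BOX frame; tilt>0: fingertips lean away from robot (box +x)"""
    R0=Rn.from_euler('z',YAW+ang)*Rn.from_euler('x',np.pi)
    return (Rn.from_rotvec(-np.array([*EY,0])*tilt)*R0).as_quat()
E
cat >> arm.py <<'E'
def clear2(q):
    E,F,W=axis(q); S=np.array([o,h0]); out=[]
    for A,B in((S,E),(E,F),(F,W)):
        b=9
        for t in np.linspace(0,1,60):
            P=A+t*(B-A); dx=max(.297-P[0],0,P[0]-.40); dz=max(.657-P[1],0,P[1]-.757); b=min(b,np.hypot(dx,dz))
        out.append(round(b,3))
    return out
E
python3 - <<'E'
from h import *; from arm import *
mt=optics.camera_model("top"); P=cloud(mt,np.load("pics/top0_d.npy"))
for q in [(178,122),(150,100),(160,95),(272,82),(200,185),(212,186)]: print(q,P[q[1],q[0]].round(3))
T=.33
print(Rn.from_quat(ori(np.pi/2,T)).as_matrix().round(2))
for n,b,z in(("above",(0,.105),.165),("pre",(0,.105),.12),("end",(0,-.05),.12)):
    for t in (.25,.33,.4):
        q=r.solve_ik([*bw(*b),z],ori(np.pi/2,t)); print(n,bw(*b).round(3),t,None if q is None else (np.round(q,3),clear2(q)))
# left-side ok?
E
```

```text
(178, 122) [0.685 0.051 0.031]
(150, 100) [ 0.994  0.309 -0.585]
(160, 95) [ 0.979  0.252 -0.509]
(272, 82) [ 0.748 -0.151  0.077]
(200, 185) [0.553 0.009 0.016]
(212, 186) [ 0.551 -0.016  0.012]
[[ 0.38  0.88  0.3 ]
 [ 0.93 -0.36 -0.12]
 [ 0.    0.32 -0.95]]
above [ 0.505 -0.059] 0.25 (array([-0.247,  0.309,  1.89 , -0.053,  0.696,  0.174]), [np.float64(0.137), np.float64(0.137), np.float64(0.086)])
above [ 0.505 -0.059] 0.33 (array([-0.24 ,  0.285,  1.95 , -0.085,  0.581,  0.209]), [np.float64(0.148), np.float64(0.148), np.float64(0.095)])
above [ 0.505 -0.059] 0.4 (array([-0.233,  0.268,  2.003, -0.129,  0.478,  0.254]), [np.float64(0.156), np.float64(0.156), np.float64(0.104)])
pre [ 0.505 -0.059] 0.25 (array([-0.247,  0.381,  1.942, -0.063,  0.572,  0.186]), [np.float64(0.102), np.float64(0.102), np.float64(0.088)])
pre [ 0.505 -0.059] 0.33 (array([-0.24 ,  0.362,  2.002, -0.107,  0.452,  0.234]), [np.float64(0.111), np.float64(0.111), np.float64(0.096)])
pre [ 0.505 -0.059] 0.4 (array([-0.233,  0.351,  2.055, -0.175,  0.345,  0.305]), [np.float64(0.117), np.float64(0.117), np.float64(0.103)])
end [ 0.447 -0.203] 0.25 (array([-0.615,  0.351,  1.995,  0.107,  0.555, -0.315]), [np.float64(0.117), np.float64(0.117), np.float64(0.097)])
end [ 0.447 -0.203] 0.33 (array([-0.628,  0.331,  2.058,  0.185,  0.439, -0.398]), [np.float64(0.126), np.float64(0.126), np.float64(0.106)])
end [ 0.447 -0.203] 0.4 (array([-0.64 ,  0.318,  2.112,  0.302,  0.337, -0.522]), [np.float64(0.132), np.float64(0.132), np.float64(0.114)])
```

```bash
python3 - <<'E'
from h import *
q=np.array(r.solve_ik([*bw(0,.105),.165],ori(np.pi/2,.33))); print(q.round(3))
ql=q.copy(); ql[0]=.85
command_gripper(0.0)
r.movej(ql); print(r.read_state()["time_s"],r.read_state()["eef_pos"])
r.movej(q); s=r.read_state(); print(s["time_s"],s["eef_pos"],wb(s["eef_pos"]),s["grip_width"],s["contact_force"])
p,d,st=snap("wrist","w1"); snap("scene","s1")
E
```

```text
[-0.24   0.285  1.95  -0.085  0.581  0.209]
1.5667 [0.28655481 0.42163277 0.16587318]
3.4833 [ 0.50545266 -0.05812589  0.16503084] [-0.00025159  0.10571178] -0.000489148180801051 [ 0.48721594 -0.55548102  1.30847315]
```

View pics/w1.png

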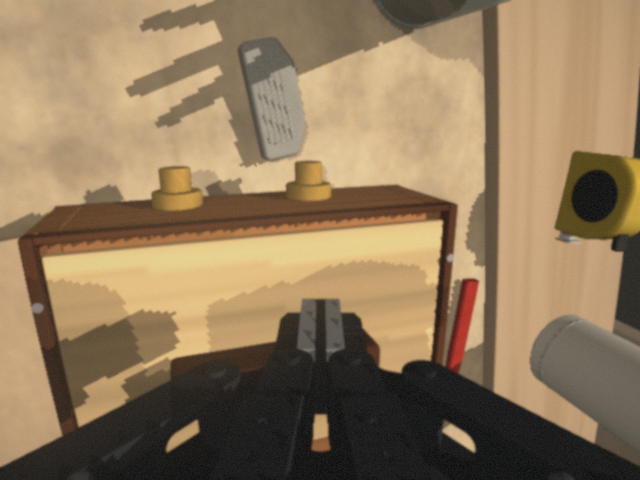

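View pics/s1.png

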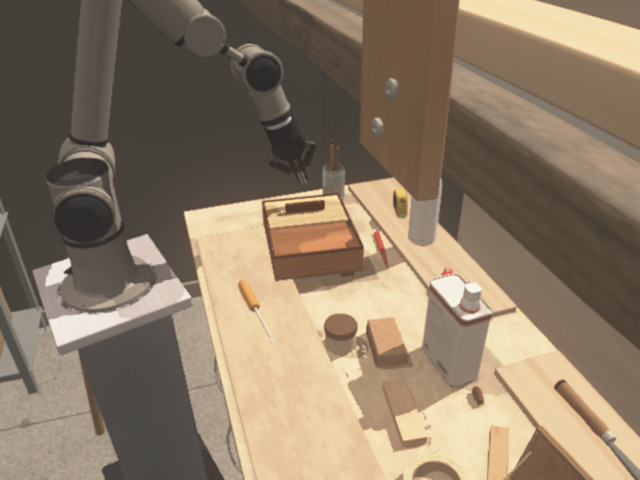

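The wrist view shows the closed fingertips at (321,325). They are over the cover, between its left edge (row ~235) and the cleat (row ~360). I'll check the box frame by projecting its corners into this view.

```bash
cat >> h.py <<'E'
def load(name):
    z=np.load(f"pics/{name}.npz"); return z["p"],z["d"],{"eef_pos":z["pos"],"eef_rot":z["rot"]}
def draw(name,cam,pts,out,scale=1,crop=None):
    p,d,st=load(name); im=p[:,:,::-1].copy(); im=cv2.resize(im,None,fx=scale,fy=scale,interpolation=cv2.INTER_CUBIC)
    for q in project(optics.camera_model(cam),np.array(pts),st): cv2.drawMarker(im,tuple(np.int32((q+.5)*scale-.5)),(0,255,0),0,10,1)
    if crop: x0,x1,y0,y1=[c*scale for c in crop]; im=im[y0:y1,x0:x1]
    cv2.imwrite(f"pics/{out}.png",im)
E
python3 - <<'E'
from h import *
B=lambda x,y,z:[*bw(x,y),z+.019]
pts=[B(.103,.13,.068),B(-.103,.13,.068),B(.103,.13,0),B(-.103,.13,0),B(.05,.068,.03),B(-.05,.068,.03),B(-.096,.122,.066),B(.096,.122,.066),B(-.096,.06,.066),B(.096,.06,.066)]
draw("w1","wrist",pts,"w1p")
E
```

```text
(no output)
```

View pics/w1p.png

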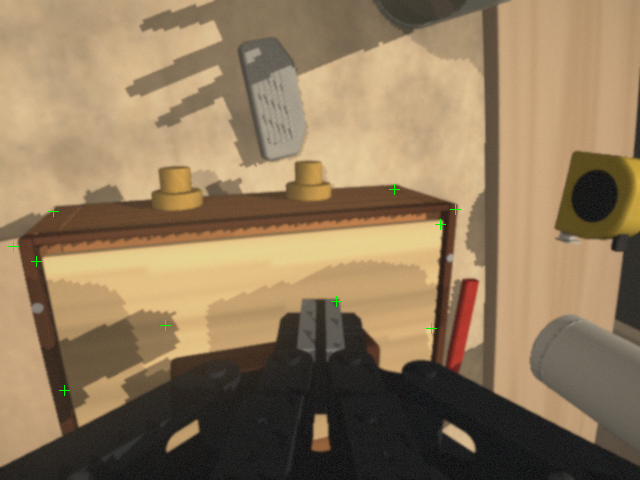

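I used the wrong height for the cleat: its top is at box z 90 mm. I'll re-project, and correct the box frame if it's needed.

```bash
python3 - <<'E'
from h import *
m=optics.camera_model("wrist"); p,d,st=load("w1")
for X in [(.05,.068,.09),(-.05,.068,.09)]: print(project(m,[[*bw(X[0],X[1]),X[2]+.019]],st).round(1))
print("rim corners", wb(onplane(m,[(456,205),(22,239)],.087,st)).round(4))
print("cleat left-top corners px", wb(onplane(m,[(172,360)],.109,st)).round(4))
c=cv2.resize(p[330:420,150:400],None,fx=3,fy=3)[:,:,::-1]; cv2.imwrite("pics/w1c.png",c)
E
```

```text
[[379.8 350.2]]
[[165.9 389. ]]
rim corners [[ 0.1031  0.1327]
 [-0.0992  0.1327]]
cleat left-top corners px [[-0.046   0.0814]]
```

View pics/w1c.png

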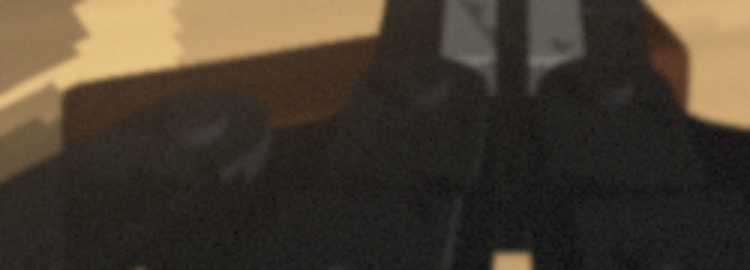

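```bash
python3 - <<'E'
from h import *
m=optics.camera_model("wrist"); p,d,st=load("w1"); P=cloud(m,d,st)
print("cam",cam_pose(m,st)[1].round(3))
for q in [(185,365),(230,357),(260,360),(200,362),(373,350),(250,280),(100,400),(40,330),(452,240),(250,215),(320,310),(320,300)]:
    X=P[q[1],q[0]]; print(q,X.round(4),wb(X).round(4),p[q[1],q[0]])
E
```

```text
cam [0.498 0.024 0.276]
(185, 365) [ 0.4538 -0.0763  0.0947] [-0.0413  0.0694] [69 49 28]
(230, 357) [ 0.473  -0.0834  0.0953] [-0.0208  0.0701] [64 46 31]
(260, 360) [ 0.485  -0.0876  0.1031] [-0.0081  0.0707] [64 47 35]
(200, 362) [ 0.4599 -0.0791  0.0938] [-0.0345  0.0692] [70 50 34]
(373, 350) [ 0.5349 -0.1103  0.1084] [0.0466 0.0684] [89 56 38]
(250, 280) [ 0.4975 -0.0576  0.0847] [-0.0078  0.1032] [227 193 134]
(100, 400) [ 0.4097 -0.0775  0.0848] [-0.0817  0.0518] [182 149 105]
(40, 330) [ 0.4083 -0.0333  0.0866] [-0.0996  0.0922] [85 60 43]
(452, 240) [ 0.6031 -0.0892  0.0878] [0.102  0.1136] [97 61 43]
(250, 215) [ 0.511  -0.0303  0.0799] [-0.0056  0.1336] [102  72  50]
(320, 310) [ 0.5135 -0.0494  0.153 ] [0.0039 0.1168] [55 45 35]
(320, 300) [ 0.5157 -0.0499  0.1463] [0.0062 0.1172] [73 60 47]
```

The brown patch is the cleat's left face at box y ≈ 69.5 mm, and depth confirms it, so the frame is good to about 2 mm. Now I'll descend and push the cover.

```bash
sed -i 's/O=np.array(\[.4660,-.1562\])/O=np.array([.4660,-.1562])+.0015*np.array([.9269-(-.3754)*-1+.7508,-.3754+.9269])*1.0/' h.py; python3 - <<'E'
import re
s=open('h.py').read()
s=re.sub(r"O=np.array\(\[.4660.*", "O=np.array([.4660+.00195,-.1562+.00083])",s); open('h.py','w').write(s)
E
grep -n "O=np" h.py
python3 - <<'E'
from h import *
Q=ori(np.pi/2,.33)
print(r.move_straight([*bw(0,.103),.1205],Q,speed=.08,max_force=12))
s=r.read_state(); print(s["time_s"],wb(s["eef_pos"]),s["eef_pos"][2],s["contact_force"])
hit=r.move_straight([*bw(0,-.058),.1205],Q,speed=.06,max_force=16)
s=r.read_state(); print(hit,s["time_s"],wb(s["eef_pos"]),s["eef_pos"][2],s["contact_force"])
snap("top","t2"); snap("wrist","w2")
E
```

```text
37:YAW=np.deg2rad(-22.05); O=np.array([.4660+.00195,-.1562+.00083])
False
4.2917 [0.00021988 0.10310085] 0.12072019553130271 [-0.10796608  0.13863088 -0.88215908]
True 6.4583 [-0.00031647 -0.04428028] 0.12048488202477897 [2.51547242 4.34281576 3.60476003]
```

View pics/t2.png

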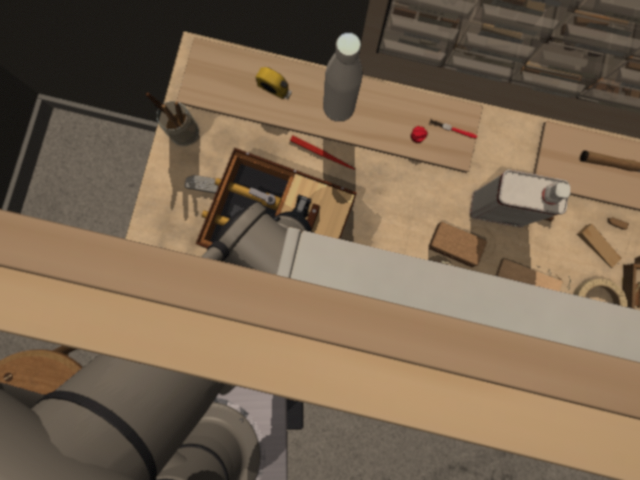

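View pics/w2.png

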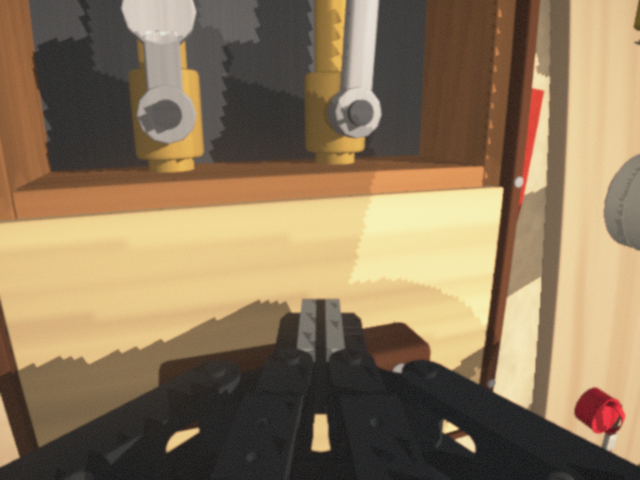

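The cover stopped at its end: finger y is -44 mm and -45 mm was expected. In the wrist view the disc handle is the near (-x) valve, with its hub at (165,113) and disc at (158,12). The plain bar's hub is at (357,112). I'll push once more a little harder to be sure the cover is home, then lift and look from two places.

```bash
python3 - <<'E'
from h import *
m=optics.camera_model("wrist"); p,d,st=load("w2"); P=cloud(m,d,st)
print("cover left edge", wb(onplane(m,[(30,219),(490,190)],.085,st)).round(4))
Q=ori(np.pi/2,.33)
hit=r.move_straight([*bw(0,-.058),.1205],Q,speed=.04,max_force=25)
s=r.read_state(); print(hit,wb(s["eef_pos"]),s["contact_force"])
s=r.read_state(); r.move_straight([*bw(0,-.030),.1205],Q,speed=.1)
r.move_straight([*bw(-.015,.0),.17],Q,speed=.15); snap("wrist","w3")
r.move_straight([*bw(-.015,.035),.17],Q,speed=.15); snap("wrist","w4")
s=r.read_state(); print(s["time_s"],wb(s["eef_pos"]),s["contact_force"])
E
```

```text
cover left edge [[-0.0822 -0.0006]
 [ 0.0881 -0.0015]]
True [-0.00039518 -0.04436168] [3.96923432 5.14802469 3.30212852]
8.0917 [-0.01513247  0.0345358 ] [ 0.24453487 -0.23758318 -0.90963499]
```

View pics/w3.png

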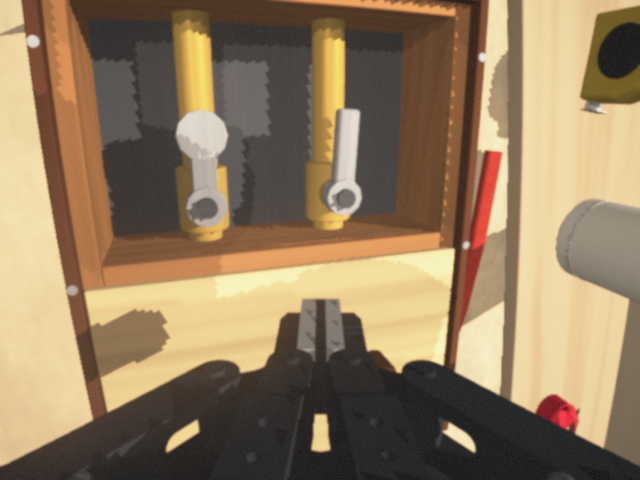

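View pics/w4.png

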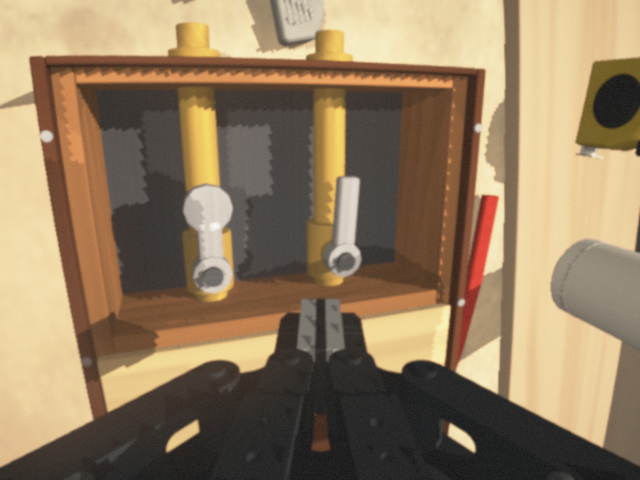

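In both views the disc handle points nearly along +y: disc at (202,136)/(208,208), hub at (206,207)/(212,274). The plain bar is also open. Triangulating with a light-grey mask:

```bash
cat > meas.py <<'E'
from h import *
m=optics.camera_model("wrist"); V={}
for n,boxes in (("w3",dict(disc=(170,100,235,165),mhub=(180,185,230,230),phub=(322,175,368,218),ptip=(332,105,364,130))),("w4",dict(disc=(178,180,240,240),mhub=(188,254,238,298),phub=(322,240,368,280),ptip=(332,172,364,198)))):
    p,d,st=load(n); hsv=cv2.cvtColor(p,cv2.COLOR_RGB2HSV)
    mk=((hsv[...,1]<60)&(hsv[...,2]>110)).astype(np.uint8)
    for k,(x0,y0,x1,y1) in boxes.items():
        s=np.zeros_like(mk); s[y0:y1,x0:x1]=mk[y0:y1,x0:x1]
        if k!="ptip":
            if 'hub' in k: # fill nut
                s=cv2.morphologyEx(s,cv2.MORPH_CLOSE,cv2.getStructuringElement(2,(21,21)))
            D=cv2.distanceTransform(s,cv2.DIST_L2,5); v=D>D.max()-1.0; c=np.argwhere(v).mean(0)[::-1]; rad=D.max()
        else:
            ys,xs=np.nonzero(s); c=np.array([xs[ys<ys.min()+6].mean(),ys.min()]); rad=0
        V.setdefault(k,[]).append((c,st)); print(n,k,c.round(1),round(float(rad),1))
R={}
for k,l in V.items():
    v=[]
    for c,st in l:
        o_,dd=rays(m,[c],st); v.append((o_,dd[0]))
    X,e=triang(v); R[k]=X; print(k,X.round(4),"box",wb(X).round(4),"z box",round(X[2]-.019,4),np.round(e,4))
    for (c,st) in l: print("   plane .069",wb(onplane(m,[c],.069,st)).round(4))
E
python3 meas.py
```

```text
w3 disc [202.  135.5] 24.8
w3 mhub [205.8 205.6] 19.6
w3 phub [343.  194.9] 18.2
w3 ptip [348.8 108. ] 0.0
w4 disc [208.  208.4] 23.8
w4 mhub [212.4 273.1] 18.2
w4 phub [344.1 258.8] 16.2
w4 ptip [348.8 176. ] 0.0
disc [ 0.4562 -0.0822  0.0656] box [-0.0383  0.0634] z box 0.0466 [0. 0.]
   plane .069 [[-0.0385  0.0636]]
   plane .069 [[-0.0386  0.0641]]
mhub [ 0.4432 -0.1132  0.0668] box [-0.0387  0.0298] z box 0.0478 [0.0001 0.0001]
   plane .069 [[-0.039   0.0303]]
   plane .069 [[-0.0388  0.0306]]
phub [ 0.509  -0.1377  0.0725] box [0.0314 0.0318] z box 0.0535 [0.0002 0.0002]
   plane .069 [[0.0326 0.0311]]
   plane .069 [[0.0331 0.0305]]
ptip [ 0.5302 -0.0986  0.0656] box [0.0364 0.076 ] z box 0.0466 [0.0001 0.0001]
   plane .069 [[0.0351 0.0759]]
   plane .069 [[0.0349 0.0765]]
```

```bash
sed -i 's/O=np.array(\[.4660+.00195,-.1562+.00083\])/O=np.array([.4660+.00195+.00075,-.1562+.00083+.00185])/' h.py; cat > plan.py <<'E'
from h import *; from arm import *
PV=np.array([-.039,.028]); 
def fing(th,off,rho=.032):
    """finger centre for handle angle th (cw from +y), off = distance behind handle centre line"""
    u=np.array([np.sin(th),np.cos(th)]); t=np.array([np.cos(th),-np.sin(th)])
    return PV+rho*u-off*t
def fo(th,tilt): return ori(np.pi-th,tilt)   # tool x = -tangent
E
python3 - <<'E'
from plan import *
m=optics.camera_model("wrist"); p,d,st=load("w4"); P=cloud(m,d,st)
for q in [(198,130),(198,165),(330,130),(330,200),(190,240),(227,260),(208,190),(345,200),(140,200),(208,208)]: X=P[q[1],q[0]]; print(q,wb(X).round(4),"zbox",round(X[2]-.019,4))
for tilt in (0,.1,.2,.3):
    for th,off,z in((0,.034,.14),(0,.03,.079),(.8,.022,.079),(1.57,.022,.079)):
        b=fing(th,off); q=r.solve_ik([*bw(*b),z],fo(th,tilt)); print(tilt,th,b.round(4),None if q is None else (np.round(q,2),np.array(clear2(q))))
E
```

```text
(198, 130) [-0.0396  0.0987] zbox 0.0313
(198, 165) [-0.0408  0.0812] zbox 0.0319
(330, 130) [0.0309 0.0976] zbox 0.0316
(330, 200) [0.0312 0.0584] zbox 0.0317
(190, 240) [-0.0479  0.0421] zbox 0.0325
(227, 260) [-0.0307  0.0337] zbox 0.0468
(208, 190) [-0.0379  0.071 ] zbox 0.0496
(345, 200) [0.0331 0.0617] zbox 0.0498
(140, 200) [-0.0728  0.0599] zbox 0.0036
(208, 208) [-0.0385  0.0621] zbox 0.049
0 0 [-0.073  0.06 ] (array([-0.34,  0.32,  1.94,  0.  ,  0.89, -1.53]), array([0.133, 0.133, 0.092]))
0 0 [-0.069  0.06 ] (array([-0.34,  0.43,  1.99,  0.  ,  0.72, -1.53]), array([0.08 , 0.08 , 0.087]))
0 0.8 [-0.0314  0.0661] (array([-0.33,  0.48,  1.89,  0.  ,  0.77, -0.72]), array([0.057, 0.057, 0.075]))
0 1.57 [-0.007  0.05 ] (array([-0.37,  0.51,  1.83, -0.  ,  0.8 ,  0.01]), array([0.045, 0.045, 0.07 ]))
0.1 0 [-0.073  0.06 ] (array([-0.34,  0.27,  2.01, -0.01,  0.76, -1.52]), array([0.153, 0.153, 0.105]))
0.1 0 [-0.069  0.06 ] (array([-0.34,  0.4 ,  2.06, -0.01,  0.58, -1.52]), array([0.096, 0.096, 0.098]))
0.1 0.8 [-0.0314  0.0661] (array([-0.33,  0.45,  1.97, -0.01,  0.63, -0.71
[... 209 characters left out ...]
51]), array([0.171, 0.171, 0.119]))
0.2 0 [-0.069  0.06 ] (array([-0.34,  0.37,  2.14, -0.02,  0.43, -1.5 ]), array([0.108, 0.108, 0.109]))
0.2 0.8 [-0.0314  0.0661] (array([-0.33,  0.42,  2.04, -0.02,  0.48, -0.69]), array([0.086, 0.086, 0.093]))
0.2 1.57 [-0.007  0.05 ] (array([-0.37,  0.44,  1.99, -0.01,  0.51,  0.02]), array([0.074, 0.074, 0.085]))
0.3 0 [-0.073  0.06 ] (array([-0.33,  0.21,  2.15, -0.03,  0.48, -1.49]), array([0.186, 0.186, 0.134]))
0.3 0 [-0.069  0.06 ] None
0.3 0.8 [-0.0314  0.0661] (array([-0.32,  0.4 ,  2.12, -0.06,  0.33, -0.66]), array([0.094, 0.094, 0.102]))
0.3 1.57 [-0.007  0.05 ] (array([-0.37,  0.42,  2.07, -0.02,  0.35,  0.03]), array([0.083, 0.083, 0.094]))
```

The pivot is at box (-39, 28–30) mm, and I've moved the frame +2 mm in y to match. The pipes' tops are at world z ≈ 0.051 and the handle's underside at 0.061, so I'll run the fingertips at about 0.056. The push keeps the fingers' flat side square to the handle and rotates with it.

```bash
cat >> plan.py <<'E'
def pose(th,off,rho=.032,low=.056):
    t=.12+.15*np.sin(min(th,np.pi/2))
    half=.011*abs(np.cos(th))+.0145*abs(np.sin(th))
    z=low+.025*np.cos(t)+half*np.sin(t)
    b=fing(th,off,rho).copy(); b[0]-=(z-.065)*np.tan(t)
    return np.array([*bw(*b),z]), fo(min(th,np.pi/2),t)
E
python3 - <<'E'
from plan import *
P0,Q0=pose(0,.031); up=P0.copy(); up[2]=.16
q=r.solve_ik(up,Q0); q0=r.read_state()["joint_positions"]
print(np.round(q,2)); print([clear2(q0+(q-q0)*a) for a in (0,.5,1)])
for th in np.linspace(0,1.571,13):
    p,Q=pose(th,.023); qq=r.solve_ik(p,Q); print(round(th,2),wb(p).round(4),p[2].round(4),None if qq is None else np.array(clear2(qq)))
r.reach(up,Q0); s=r.read_state(); print(s["time_s"],wb(s["eef_pos"]),s["eef_pos"][2])
snap("wrist","w5"); snap("scene","s5")
E
```

```text
[-0.34  0.23  1.99 -0.01  0.79 -1.52]
[[np.float64(0.176), np.float64(0.176), np.float64(0.108)], [np.float64(0.174), np.float64(0.174), np.float64(0.106)], [np.float64(0.173), np.float64(0.173), np.float64(0.104)]]
0.0 [-0.0641  0.06  ] 0.0821 [0.099 0.099 0.099]
0.13 [-0.0601  0.0627] 0.0825 [0.099 0.099 0.099]
0.26 [-0.0558  0.0649] 0.083 [0.099 0.099 0.1  ]
0.39 [-0.0513  0.0664] 0.0834 [0.099 0.099 0.1  ]
0.52 [-0.0466  0.0672] 0.0838 [0.098 0.098 0.1  ]
0.65 [-0.0419  0.0674] 0.0841 [0.098 0.098 0.099]
0.79 [-0.0371  0.0669] 0.0844 [0.097 0.097 0.099]
0.92 [-0.0324  0.0657] 0.0846 [0.096 0.096 0.099]
1.05 [-0.0278  0.0639] 0.0847 [0.094 0.094 0.098]
1.18 [-0.0234  0.0615] 0.0847 [0.093 0.093 0.097]
1.31 [-0.0193  0.0585] 0.0845 [0.091 0.091 0.096]
1.44 [-0.0156  0.055 ] 0.0843 [0.09  0.09  0.096]
1.57 [-0.0122  0.051 ] 0.084 [0.088 0.088 0.095]
9.425 [-0.07193838  0.05967984] 0.15999907728482088
```

View pics/w5.png

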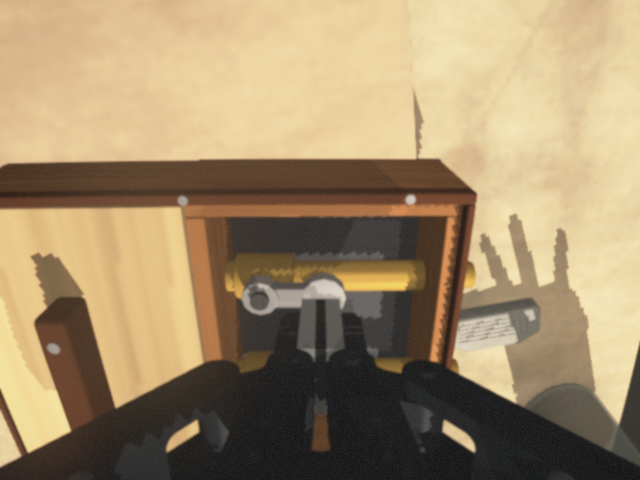

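View pics/s5.png

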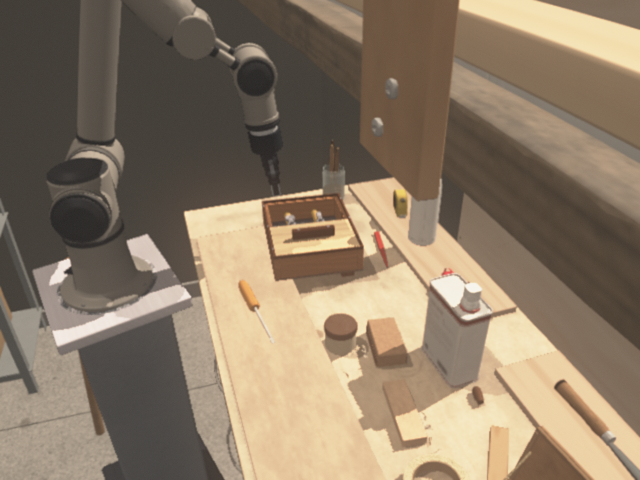

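Up in this view is -x, towards the robot. I'll check where the entry point falls relative to the disc and the pocket wall.

```bash
python3 - <<'E'
from plan import *
m=optics.camera_model("wrist"); p,d,st=load("w5")
hs=cv2.cvtColor(p,cv2.COLOR_RGB2HSV)
B=lambda x,y,z:[*bw(x,y),z+.019]
c=fing(0,.031)
pts=[B(c[0]+a,c[1]+b,.037) for a in(-.011,.011) for b in(-.0145,.0145)]+[B(-.089,.06,.06),B(-.089,.12,.06),B(-.089,.006,.06),B(-.039,.028,.05),B(-.039+.0,.062,.05),B(-.051,.062,.05)]
draw("w5","wrist",pts,"w5p",2,(150,470,140,400))
E
```

```text
(no output)
```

View pics/w5p.png

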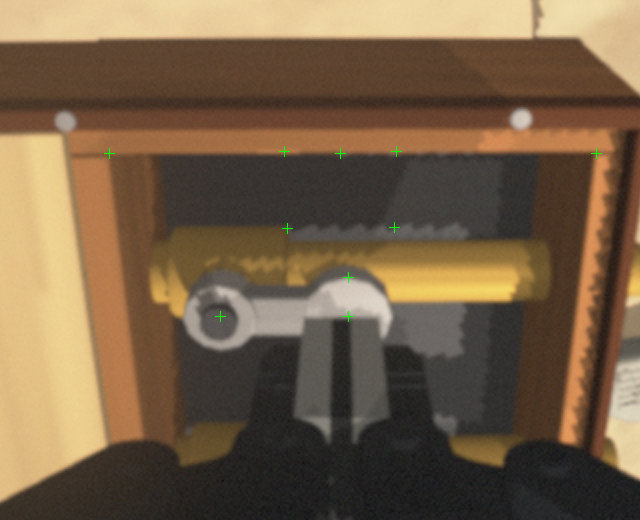

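The entry footprint sits clear of both the disc and the wall, and the frame lines up well. Now I'll descend and turn the handle.

```bash
python3 - <<'E'
from plan import *
def rep(tag,h=None):
    s=r.read_state(); print(tag,h,round(s["time_s"],2),wb(s["eef_pos"]).round(4),s["eef_pos"][2].round(4),"F",s["contact_force"].round(1))
P0,Q0=pose(0,.031)
h=r.move_straight(P0,Q0,speed=.08,max_force=8); rep("down",h)
if not h:
    p,Q=pose(0,.023); h=r.move_straight(p,Q,speed=.04,max_force=15); rep("touch",h)
    for th in np.linspace(0,1.571,13)[1:]:
        p,Q=pose(th,.023); h=r.move_straight(p,Q,speed=.05,max_force=15); rep(round(th,2),h)
        if h: break
    snap("wrist","w6")
E
```

```text
down False 10.65 [-0.0718  0.06  ] 0.0825 F [ 0.1  0.2 -0.2]
touch False 11.0 [-0.0636  0.06  ] 0.0823 F [ 0.1 -0.6 -0.3]
0.13 False 11.28 [-0.0604  0.0627] 0.0825 F [-0.5  0.5 -0.1]
0.26 False 11.57 [-0.0563  0.0648] 0.0828 F [-1.7  0.7 -2.3]
0.39 False 11.85 [-0.0516  0.0663] 0.0833 F [-2.9  1.6 -2.3]
0.52 False 12.13 [-0.0466  0.0672] 0.0838 F [-1.4  0.8 -0.5]
0.65 False 12.42 [-0.0417  0.0673] 0.0842 F [-1.4  1.8 -1.5]
0.79 False 12.7 [-0.0369  0.0669] 0.0846 F [-0.9  1.  -1.4]
0.92 False 12.98 [-0.0322  0.0657] 0.0848 F [ 0.9  1.8 -1.1]
1.05 False 13.27 [-0.0276  0.0639] 0.0849 F [ 0.2  0.8 -0.5]
1.18 False 13.55 [-0.0232  0.0614] 0.0849 F [-0.1  1.2  1.2]
1.31 False 13.83 [-0.0193  0.0585] 0.0846 F [0.4 0.1 0.3]
1.44 False 14.12 [-0.0156  0.055 ] 0.0843 F [ 0.1 -0.2  0.1]
1.57 False 14.4 [-0.0123  0.051 ] 0.084 F [-0.1 -0.3  0. ]
```

View pics/w6.png

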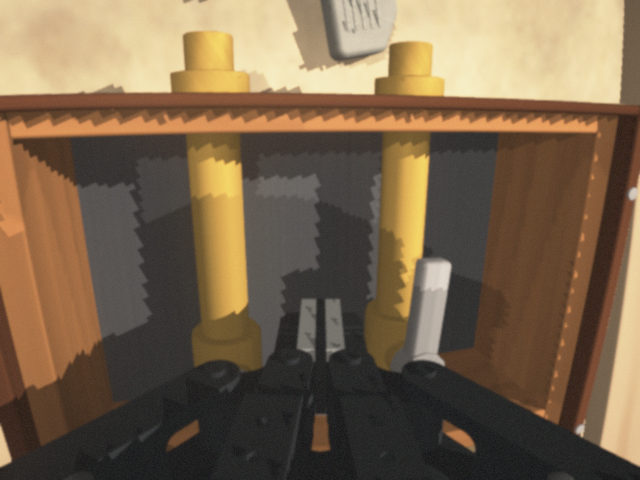

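The handle has come round with low forces. Now I'll press it along box -y until the stop is felt, then back off and look.

```bash
python3 - <<'E'
from plan import *
def rep(tag,h=None):
    s=r.read_state(); print(tag,h,round(s["time_s"],2),wb(s["eef_pos"]).round(4),s["eef_pos"][2].round(4),"F",s["contact_force"].round(1))
p,Q=pose(np.pi/2,.010)
h=r.move_straight(p,Q,speed=.03,max_force=10); rep("stop",h)
h=r.move_straight(p,Q,speed=.03,max_force=12); rep("stop2",h)
p,Q=pose(np.pi/2,.040); s=r.read_state()["eef_pos"]
r.move_straight(p,Q,speed=.08); rep("back")
p=p.copy(); p[2]=.165; r.move_straight(p,Q,speed=.15); rep("up")
pv=np.array([*bw(-.015,.02),.17]); Qv=ori(np.pi/2,.33)
r.move_straight(pv,Qv,speed=.12); snap("wrist","w7"); rep("view")
r.move_straight([*bw(-.015,-.015),.175],Qv,speed=.12); snap("wrist","w8"); rep("view")
E
```

```text
stop True 14.69 [-0.0122  0.0498] 0.0839 F [4.7 6.3 1.4]
stop2 True 14.91 [-0.0122  0.0496] 0.0839 F [4.3 8.7 0.4]
back None 15.3 [-0.0125  0.068 ] 0.0839 F [-0.5 -0.5  0.6]
up None 15.99 [-0.0128  0.0677] 0.1644 F [ 0.8 -0.1 -0.2]
view None 16.59 [-0.0151  0.0202] 0.1695 F [-0.5  0.2  0.5]
view None 17.08 [-0.0151 -0.0144] 0.1748 F [ 0.3  0.5 -0.6]
```

View pics/w7.png

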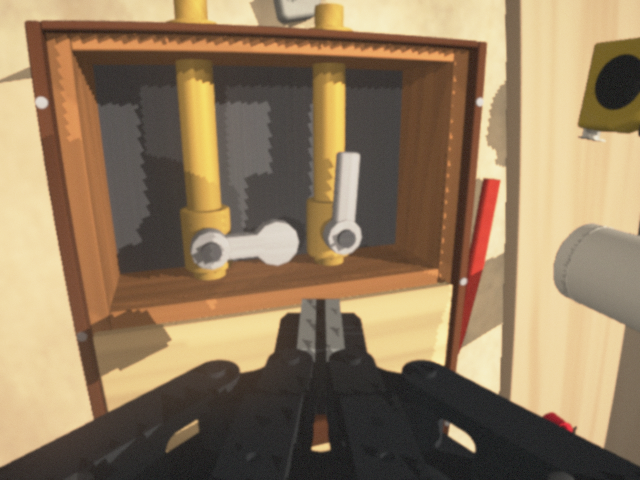

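View pics/w8.png

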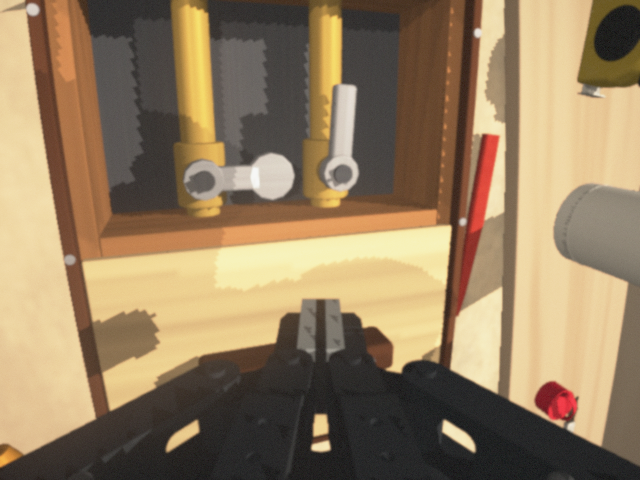

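The handle now lies across the pipe, with its disc at (278,243) and hub at (210,250). The plain bar is unmoved. I'll measure the angles and the cover.

```bash
python3 - <<'E'
from h import *
m=optics.camera_model("wrist")
bx=dict(w7=dict(disc=(256,217,303,270),mhub=(186,228,232,274),phub=(322,216,366,256),ptip=(330,148,366,172)),w8=dict(disc=(248,150,298,202),mhub=(180,156,228,204),phub=(318,152,362,192),ptip=(326,80,362,104)))
V={}
for n,bb in bx.items():
    p,d,st=load(n); hsv=cv2.cvtColor(p,cv2.COLOR_RGB2HSV); mk=((hsv[...,1]<60)&(hsv[...,2]>110)).astype(np.uint8)
    for k,(x0,y0,x1,y1) in bb.items():
        s=np.zeros_like(mk); s[y0:y1,x0:x1]=mk[y0:y1,x0:x1]
        if k!="ptip":
            if 'hub' in k: s=cv2.morphologyEx(s,cv2.MORPH_CLOSE,cv2.getStructuringElement(2,(21,21)))
            D=cv2.distanceTransform(s,cv2.DIST_L2,5); c=np.argwhere(D>D.max()-1).mean(0)[::-1]
        else:
            ys,xs=np.nonzero(s); c=np.array([xs[ys<ys.min()+6].mean(),ys.min()])
        V.setdefault(k,[]).append((c,st))
R={}
for k,l in V.items():
    X,e=triang([(lambda o:(o[0],o[1][0]))(rays(m,[c],st)) for c,st in l]); R[k]=wb(X); print(k,[c.round(1) for c,_ in l],wb(X).round(4),"zbox",round(X[2]-.019,4))
    R[k]=np.mean([wb(onplane(m,[c],.069,st))[0] for c,st in l],0)
for a,b in(("mhub","disc"),("phub","ptip")):
    v=R[b]-R[a]; print(a,v.round(4),"cw angle",np.arctan2(v[0],v[1]).round(3))
p,d,st=load("w8"); print("cover edge",wb(onplane(m,[(90,262),(440,229)],.085,st)).round(4))
print("deck edge",wb(onplane(m,[(105,247),(435,206)],.079,st)).round(4))
E
```

```text
disc [array([276.8, 242.4]), array([271.2, 175.8])] [-0.0042  0.0276] zbox 0.0468
mhub [array([210.8, 249.1]), array([203.1, 179.2])] [-0.0388  0.0279] zbox 0.0482
phub [array([343.8, 235.1]), array([339.9, 170.8])] [0.0328 0.029 ] zbox 0.0496
ptip [array([349., 151.]), array([345.3,  83. ])] [0.036  0.0743] zbox 0.0477
mhub [0.0339 0.0001] cw angle 1.569
phub [0.0023 0.0452] cw angle 0.052
cover edge [[-0.0923 -0.0035]
 [ 0.0877 -0.004 ]]
deck edge [[-0.0861  0.0011]
 [ 0.0873  0.0081]]
```

The handle reads 1.569 rad (shut). The plain handle reads 0.05, the same as before, and the cover's edge is at y ≈ -3 mm, so it's at its stop. I'll sweep away low to the left, check the bystanders and hand in.

```bash
python3 - <<'E'
from h import *; from arm import *
q=np.array(r.read_state()["joint_positions"]); print(clear2(q)); q[0]=.75; r.movej(q)
s=r.read_state(); print(s["time_s"],s["eef_pos"],s["contact_force"].round(2))
snap("top","t9"); snap("scene","s9")
a=np.load("pics/scene0.npy").astype(int); b=load("s9")[0].astype(int)
df=(abs(a-b).sum(2)>60).astype(np.uint8); df=cv2.morphologyEx(df,cv2.MORPH_OPEN,np.ones((3,3),np.uint8))
n,L,S,_=cv2.connectedComponentsWithStats(df)
print("scene changes",[tuple(x) for x in S[1:] if x[4]>15])
a=np.load("pics/top0.npy").astype(int); b=load("t9")[0].astype(int)
df=(abs(a-b).sum(2)>60).astype(np.uint8); df=cv2.morphologyEx(df,cv2.MORPH_OPEN,np.ones((3,3),np.uint8))
n,L,S,_=cv2.connectedComponentsWithStats(df); print("top changes",[tuple(x) for x in S[1:] if x[4]>15])
E
```

```text
[np.float64(0.184), np.float64(0.184), np.float64(0.11)]
19.15 [0.28179251 0.38535456 0.17477916] [ 0.05 -0.82  0.1 ]
scene changes [(np.int32(85), np.int32(0), np.int32(66), np.int32(43), np.int32(1144)), (np.int32(104), np.int32(45), np.int32(26), np.int32(7), np.int32(142)), (np.int32(106), np.int32(52), np.int32(29), np.int32(42), np.int32(655)), (np.int32(142), np.int32(58), np.int32(9), np.int32(8), np.int32(53)), (np.int32(0), np.int32(65), np.int32(51), np.int32(109), np.int32(1393)), (np.int32(144), np.int32(69), np.int32(11), np.int32(20), np.int32(147)), (np.int32(116), np.int32(87), np.int32(8), np.int32(7), np.int32(46)), (np.int32(13), np.int32(93), np.int32(16), np.int32(68), np.int32(590)), (np.int32(121), np.int32(98), np.int32(4), np.int32(5), np.int32(18)), (np.int32(133), np.int32(100), np.int32(23), np.int32(29), np.int32(370)), (np.int32(158), np.int32(133), np.int32(5), np.int32(8), np.int32(28)), (np.int32(111), np.int32(171), np.int32(7), np.int32(4), np.int32(27)), (np.int32(0), np.int32(176), np.int32(11), np.int32(19), np.int32(143)), (np.int32(12), np.int
[... 914 characters left out ...]
4), np.int32(60)), (np.int32(142), np.int32(248), np.int32(19), np.int32(12), np.int32(165)), (np.int32(53), np.int32(261), np.int32(18), np.int32(11), np.int32(110)), (np.int32(198), np.int32(275), np.int32(8), np.int32(11), np.int32(72)), (np.int32(39), np.int32(291), np.int32(66), np.int32(15), np.int32(546))]
top changes [(np.int32(201), np.int32(152), np.int32(153), np.int32(118), np.int32(9559)), (np.int32(242), np.int32(211), np.int32(9), np.int32(10), np.int32(48)), (np.int32(165), np.int32(381), np.int32(28), np.int32(29), np.int32(570)), (np.int32(175), np.int32(415), np.int32(4), np.int32(7), np.int32(24)), (np.int32(175), np.int32(434), np.int32(25), np.int32(39), np.int32(404))]
```

View pics/t9.png

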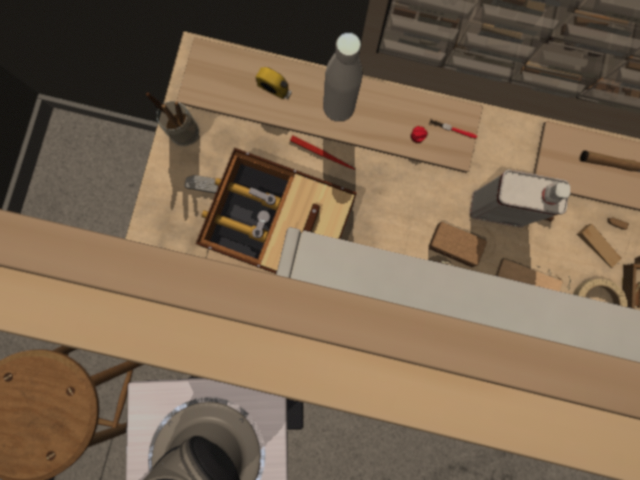

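View pics/s9.png

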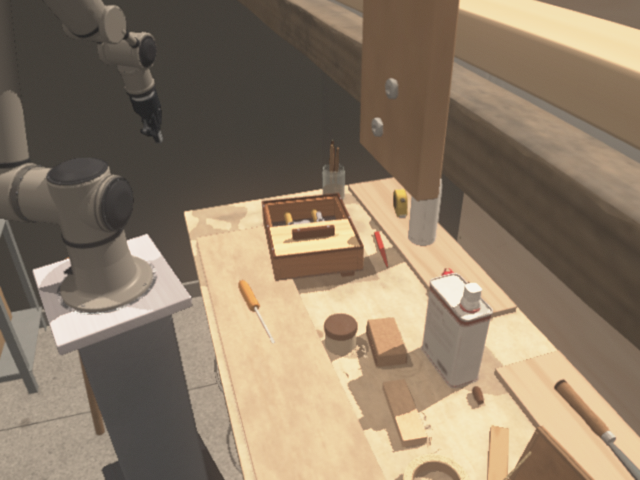

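Compared with the first pictures, only the box area has changed, apart from the robot and its shadow. The cover is flat at the right end at (315,215) in the top view, the disc handle is across its pipe at (263,218), and the arm is clear. Handing in.

```bash
python3 - <<'E'
from workcell import r
print(r.finish_job()); print(r.read_state()["time_s"])
E
```

```text
the job is handed in; nothing more can be done
None
the job is handed in; nothing more can be done
```

I pushed the cover by its cleat all the way to the right stop, then turned the disc-ended handle clockwise until it was shut against its stop. After that I backed off, swung the arm away low to the left, and handed in at about 19 s of the 42 s allowed.

- **Cover:** its left edge was at box y of about -1 to -4 mm, where -2 mm was expected. Two separate pushes stopped at the same place, and it is lying flat.
- **Disc handle:** measured at 1.569 rad from two wrist views, where shut is 1.571. It did not move any further when pressed a second time.
- **Plain handle:** about 0.05 rad both before and after, so it did not move.
- **Bystanders and beam:** comparing pictures from before and after showed changes only at the box, the robot and its shadows. By my fitted arm model, the arm's centre line stayed about 9 cm or more from the lamp beam wherever I checked it.
- **Forces:** the force readings I took after each move stayed below about 10 N.

My first box frame, from the fixed cameras, was off by 2–3 mm against the wrist views. I corrected it before turning the handle. No check failed.

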